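Free a carton from the counter showcase and slide the case shut

ROBOT

A 6-joint arm with a two-finger parallel gripper is mounted at the origin on a cart in front of the work surface, level with it; the furniture and walls round the work are solid. World frame = base frame: x ahead of the robot, y to its left, z up, the work surface at z = 0. Lengths are in m, angles in rad, forces in N, time in s.
With the tool pointing down it reaches from about 0.425 to 0.95 m from the base axis. Payload 3.5 kg.
Tool frame: the origin (TCP) lies midway between the tips of the shut fingers; the grasp point (between the pads) lies 19 mm behind it; z points along the fingers, y is the direction in which the jaws open and shut (so a half turn about z gives the same grasp; the last joint's range is limited). The gripper opens to 85 mm and grips with 20 to 120 N. Pads are 22 mm wide; open, the fingers measure 114 mm over their backs; the gripper's body (76 mm by 85 mm) begins 54 mm behind the grasp point. The pads swing forward as they close: fully open they stand 13 mm farther back than shut.
Start: joints at [-1.481, 0.286, 1.577, -0, 1.279, -0.15], TCP at [0.16, -0.656, 0.231] pointing down, gripper open.
Joint ranges: [-2.77, 2.77], [-0.9, 2.22], [0.21, 2.48], [-1.53, 4.67], [0.24, 2.81], [-2.84, 2.84]. Speed limits (rad/s): [2.79, 2.79, 3.14, 3.14, 3.14, 3.14].

INTERFACE

Orientations are given as a 3x3 rotation matrix whose columns are the frame's x, y, z axes.
In Python, from workcell import r, get_image gives the robot as it stands.
- The arm moves only by the tool step_arm, never from a script. Its arguments are lists of equal length, an entry for each row: "hand": the gripper command: -1 is shut, 1 is fully open, values between are in proportion; "travel": the shift along the tool's x, y, z in m, a list of three; "angular": the turn, a rotation vector about the tool's x, y, z in degrees, a list of three. A call has exactly 5 rows; each row is the pose to reach, as a shift and turn from the pose commanded when the call began, along the tool's axes at that moment; what a row does not reach only later rows make up. A row lasts 1/12 s, in which the tool goes at most 41.7 mm and 7.16 degrees, less where a joint would pass 70% of its speed; a pose out of reach is approached as far as the arm can. A call with a gripper value outside its range is refused whole. The fingers move at their own pace and stop on an object; "newtons" is the grip in N (left out, the last holds). Time passes only in rows, so rows that repeat a pose let the fingers close, or fill a call up. It gives the time, the measured TCP pose, the force and the opening at its end, in the units of the state.
- r.read_state(): the state, without advancing time (a new reading comes with each control period).
- get_image(name): name is "scene" or "side" or "wrist"; returns a dict with "frame" (400x640x3 uint8, red, green, blue), "depth" (400x640 float32, m along the optical axis (not along the pixel's ray), 0 where there is no reading), "K" (3x3 intrinsics, pixels), "distortion" ([k1, k2, p1, p2, k3] as OpenCV has them; the pictures are not rectified), "R" (3x3) and "t" (3): a world point X has camera coordinates R X + t; the wrist camera has in their place "hand_eye" (4x4, takes a point from camera to tool coordinates, whose origin is the TCP and whose axes are the flange's). Camera axes: x right, y down, z forward; pixel columns grow to the right and rows downward; lengths in m; the calibration is good to about 2 mm. A picture is of the moment at which its call begins: read the wrist's pose just before it.
- r.finish_job(): hands the job in, once; it reports no verdict.
The state is a dict: "time_s": time; "qpos": joint angles; "joint_velocities": joint speeds; "joint_efforts": joint torques, N m; "eef_pos": TCP position; "tcp_rot": TCP orientation; "force": force on the tool from outside, world axes, zero at the start; "moment": the same for the moment, N m; "width": finger opening in m.
Only numpy, scipy, OpenCV 4.12 (cv2) and the standard library are available. Lean on these libraries where they do the work, as an engineer would, in place of code of your own. Each camera call takes 0.05 s, during which the arm holds its last target.

TASK

A customer has asked for the yellow carton that got caught cornerwise under the track rails of the counter showcase. Push the case's sliding glass door fully open, turn the carton straight where it lies so that its corners come out from under the rails, lift it out and lay it down on the middle of the blue order book, without dropping it. Then push the door shut until it meets the end frame, and leave everything else on the counter where it is.

Things in the scene. Friction and masses are not known exactly. Their poses are not given: they have to be found in the camera images.
- case: Low counter-top showcase fixed to the counter: white base board, glass walls, aluminium frame; 142 (x) x 370 (y, its length) x 102 mm high. Origin: centre of its underside, z up, yawed up to 10 degrees. A glass divider at y = 0 splits it: a fixed pane covers the y > 0 half (small stock under it); the y < 0 half is the bay which the sliding door covers.
- bay (a point): Centre of the bay's floor, 12 mm above the counter, axes as the case's. Inside, the bay is 126 mm wide (x) and 174 mm long (y).
- bay_mouth (a point): Centre of the bay's mouth, 78 mm above the counter, axes as the case's. Two track rails run along the case's y at this height and overhang the bay by 15 mm on either side: the gap between them is 96 mm (x), while below them the bay is 126 mm wide. The frame round the mouth ends 102 mm above the counter.
- door (a joint): Glass door lying flat on top of the case, sliding in its rails along the case's y. 0 m = shut, its edge against the end frame at the case's -y end; grows as it slides to +y over the fixed pane; 0.168 = fully open. Starts 0.05 to 0.09 open. About 3 N slides it; it stays where it is left. Its upper face is 94 mm above the counter.
- door_pull (a point): Middle of the top edge of the door's pull: a black upright bar on the door, 70 mm long (case x), 6 mm thick (case y), 16 mm tall, its top 110 mm above the counter, 11 mm inside the door's leading (-y) edge. Either face can be pushed. Axes as the case's; moves with the door.
- carton: Yellow carton, 45 (x) x 115 (y, its length) x 60 mm (z), 0.13 kg, lying on its narrow long side on the bay's floor. Origin: centre of its underside, z up. Starts with its length turned 43 to 60 degrees anticlockwise (from above) from the case's y: two corners are under the rails, so it cannot be lifted. It comes free within about 25 degrees of the case's y. Grip it across its 45 mm width.
- carton_mid (a point): Centre of the carton, 30 mm above its underside, axes as the carton's.
- order_book: Closed blue order book lying flat and loose on the counter, 210 (x) x 152 (y) x 11 mm (z; 14 at the binding), 0.35 kg. Origin: centre of its underside; yawed up to 12 degrees.
- date_stamp: Bystander: wooden hand stamp with a turned upright handle, 31 x 52 mm foot, 88 mm tall, loose. Origin: centre of its underside.
- tag_bundle: Bystander: banded bundle of white paper tags, 88 x 48 x 16 mm, lying flat, loose. Origin: centre of its underside.
- spool: Bystander: dark blue thread spool standing on end, 28 mm across, 48 mm tall, loose. Origin: centre of its underside.
- the_mouse: Bystander: black computer mouse, 105 x 61 x 35 mm, loose. Origin: centre of its underside.

How it is judged:
On the way, in this order (a step that is already met when the one before it is completed fails the run):
1. the door stands fully open (at least 155 mm) (value of joint door above 0.155 m), for 0.1 s.
2. the carton lies straight in the bay, still down on its floor (length within 25 degrees of the case's y) (angle between the y axis of carton and the y axis of case, either way round below 0.44 rad and z of carton in the frame of bay between -0.01 and 0.015 m and x of carton_mid in the frame of bay between -0.06 and 0.06 m), for 0.1 s.
3. the carton lies on the middle of the order book, let go (x of carton_mid in the frame of order_book between -0.06 and 0.06 m and y of carton_mid in the frame of order_book between -0.042 and 0.042 m and z of carton_mid in the frame of order_book between 0.025 and 0.05 m and angle between carton's own y axis and vertical between 1.4 and 1.74 rad and contact force between the fingers and carton below 0.1 N and linear speed of carton below 0.03 m/s), for 0.3 s.
At the end, for the whole second after the job is handed in: The door is shut against the end frame (less than 4 mm open) and the carton lies on one of its long sides on the order book, its centre within 60 mm (book's x) and 42 mm (book's y) of the book's centre, at rest and let go (all of step 3 and value of joint door below 0.004 m); the robot touches nothing.
It fails at once if the carton is dropped (faster than 0.8 m/s while not held) (contact force between the fingers and carton below 0.05 N and linear speed of carton above 0.8 m/s).
It fails at once if a bystander (stamp, tag bundle, spool, mouse) is moved by more than 30 mm (distance of any of date_stamp, tag_bundle, spool, the_mouse from where it was at the start of the episode above 0.03 m).
It also fails if it takes over 67 s, if anything falls off the work surface, if the arm or the gripper's body presses on something with over 40 N, if the wrist force passes 120 N, or if a joint passes its speed limit or range.

## Working session

There is one attempt and no reset: what is moved stays moved. The work goes in short steps, Python scripts to look and compute and a tool call to move; the robot and the scene stay as the last step left them, time stands still between calls to the robot, and variables do not carry over. Pictures are saved under pics/ and viewed, and the job is handed in when it is done.

Besides the shell and the picture viewer there is one more tool, called by a JSON object that holds its "api" and its "payload", one argument or row to a line. step_arm: Moves the arm, as the interface text tells. Its arguments: {"type":"object","properties":{"hand":{"type":"array"},"travel":{"type":"array"},"angular":{"type":"array"},"newtons":{"type":"number"}},"required":["hand","travel","angular"]}

```bash
mkdir -p pics; ls; python3 - <<'E'
from workcell import r,get_image
import cv2,numpy as np
s=r.read_state();print({k:np.round(v,3).tolist() for k,v in s.items()})
for n in ["scene","side","wrist"]:
    d=get_image(n);cv2.imwrite(f"pics/{n}0.png",d["frame"][:,:,::-1]);np.savez(f"{n}0.npz",**d)
    print(n,d["K"].tolist(),d["distortion"],d.get("t"),d.get("hand_eye"))
E
```

```text
pics
{'time_s': 0.0, 'qpos': [-1.481, 0.287, 1.578, -0.0, 1.279, -0.15], 'joint_velocities': [-0.001, 0.001, 0.0, 0.002, -0.002, 0.001], 'joint_efforts': [-0.001, -40.598, -29.263, -0.0, 0.006, -0.0], 'eef_pos': [0.16, -0.655, 0.23], 'tcp_rot': [[0.971, 0.237, -0.0], [0.237, -0.971, 0.002], [0.0, -0.002, -1.0]], 'force': [-0.303, -0.504, 0.175], 'moment': [0.04, -0.028, -0.018], 'width': 0.085}
scene [[439.184403384761, 0.0, 315.7947452828468], [0.0, 439.184403384761, 190.92340425541434], [0.0, 0.0, 1.0]] [0.03501945 0.         0.         0.         0.        ] [0.39959298 0.31114521 1.21410423] None
side [[503.80881832693467, 0.0, 324.05878260363824], [0.0, 503.80881832693467, 193.7949933140938], [0.0, 0.0, 1.0]] [0.02606884 0.         0.         0.         0.        ] [-0.5715758   0.15260156  1.41447693] None
wrist [[289.352624593934, 0.0, 319.3152042635598], [0.0, 289.352624593934, 199.88927188699827], [0.0, 0.0, 1.0]] [-0.03201996  0.          0.          0.          0.        ] None [[-7.05113212e-04 -9.63077147e-01 -2.69224649e-01  6.91352862e-02]
 [ 9.99999715e-01 -6.05979722e-04 -4.51324904e-04 -3.70918217e-04]
 [ 2.71516023e-04 -2.69224891e-01  9.63077299e-01 -1.43108819e-01]
 [ 0.00000000e+00  0.00000000e+00  0.00000000e+00  1.00000000e+00]]
```

View pics/scene0.png

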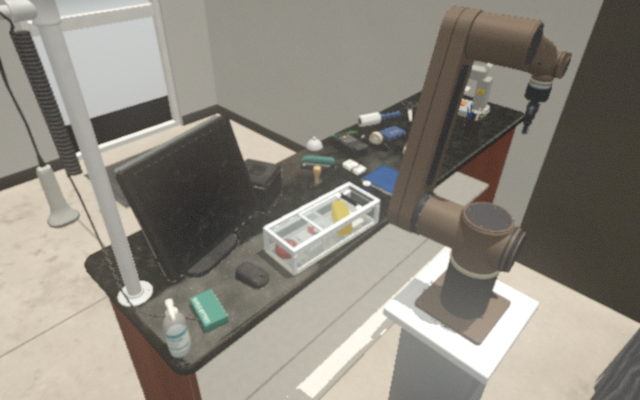

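View pics/side0.png

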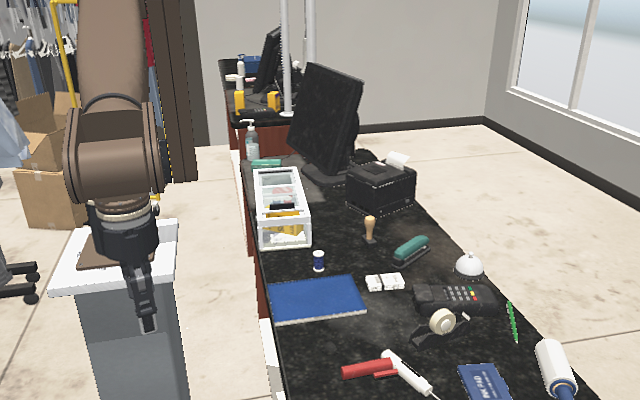

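View pics/wrist0.png

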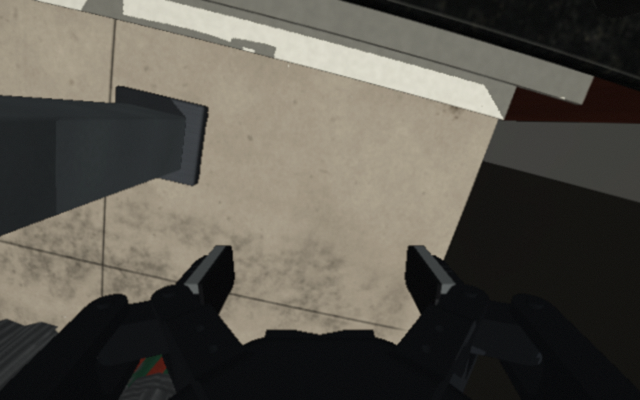

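```bash
cat > h.py <<'E'
import numpy as np,cv2
from workcell import r,get_image
def cam(d,s=None):
    K=d["K"];D=np.asarray(d["distortion"],float)
    if "hand_eye" in d:
        T=np.eye(4);T[:3,:3]=s["tcp_rot"];T[:3,3]=s["eef_pos"]
        M=np.linalg.inv(T@d["hand_eye"]);return K,D,M[:3,:3],M[:3,3]
    return K,D,np.asarray(d["R"]),np.asarray(d["t"])
def ray(c,px,z):
    K,D,R,t=c
    p=cv2.undistortPoints(np.array(px,float).reshape(-1,1,2),K,D)[:,0]
    v=np.c_[p,np.ones(len(p))]@R; o=-R.T@t
    return o+v*((z-o[2])/v[:,2])[:,None]
def proj(c,X):
    K,D,R,t=c
    return cv2.projectPoints(np.array(X,float).reshape(-1,3),cv2.Rodrigues(R)[0],t,K,D)[0][:,0]
def load(n,s=None): return cam(dict(np.load(n,allow_pickle=True)),s)
def shot(n,f):
    s=r.read_state();d=get_image(n);cv2.imwrite(f"pics/{f}.png",d["frame"][:,:,::-1]);np.savez(f"{f}.npz",tcp_rot=s["tcp_rot"],eef_pos=s["eef_pos"],**d);return cam(d,s),d
def crop(f,o,x0,y0,x1,y1,k):
    im=cv2.imread(f"pics/{f}.png")[y0:y1,x0:x1];cv2.imwrite(f"pics/{o}.png",cv2.resize(im,None,fx=k,fy=k,interpolation=cv2.INTER_CUBIC))
E
python3 - <<'E'
from h import *
crop("scene0","c1",255,170,415,280,5)
crop("side0","c2",240,155,400,335,3)
E
```

```text
(no output)
```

View pics/c1.png

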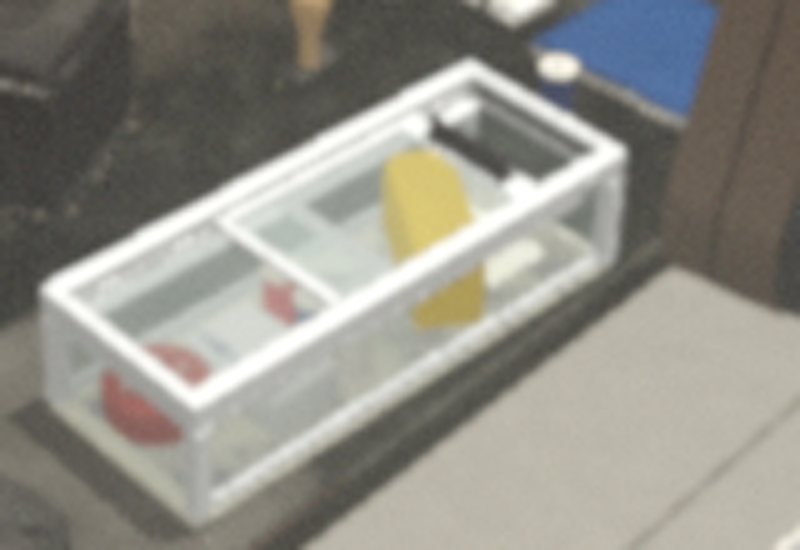

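View pics/c2.png

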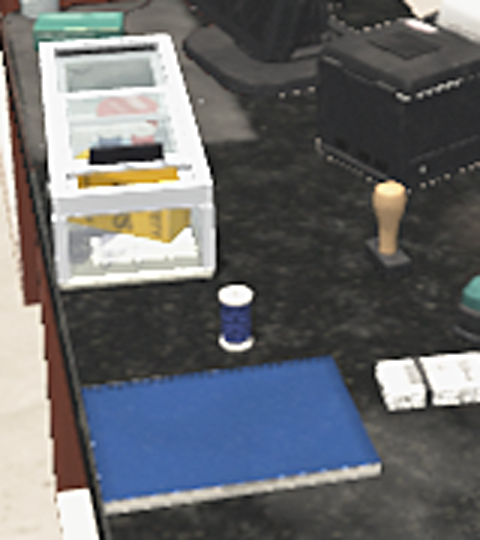

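```bash
python3 - <<'E'
from h import *
np.set_printoptions(precision=4,suppress=True)
sc=load("scene0.npz");si=load("side0.npz")
o=lambda c:(-c[2].T@c[3]);print(o(sc),o(si))
P=ray(sc,[(349.4,182),(380.2,200.4),(295,251),(264,227.6)],.102);print(P)
Q=ray(si,[(240+x/3,155+y/3) for x,y in [(213,192),(52,203),(42,45),(172,38)]],.102);print(Q)
B=ray(si,[(240+x/3,155+y/3) for x,y in [(82,390),(333,357),(381,466),(105,498)]],.011);print(B,B.mean(0))
print(ray(si,[(240+237/3,155+345/3),(240+388/3,155+258/3)],0))
E
```

```text
[-0.2622  0.88    0.942 ] [ 0.2918 -1.3201  0.7231]
[[ 0.5137 -0.1286  0.102 ]
 [ 0.3726 -0.1159  0.102 ]
 [ 0.3983  0.2473  0.102 ]
 [ 0.5374  0.2404  0.102 ]]
[[ 0.518  -0.1466  0.102 ]
 [ 0.3764 -0.1333  0.102 ]
 [ 0.4047  0.2424  0.102 ]
 [ 0.5476  0.2281  0.102 ]]
[[ 0.3786 -0.2901  0.011 ]
 [ 0.5893 -0.2921  0.011 ]
 [ 0.585  -0.4406  0.011 ]
 [ 0.3784 -0.4292  0.011 ]] [ 0.4828 -0.363   0.011 ]
[[ 0.5183 -0.239   0.    ]
 [ 0.6899 -0.1268  0.    ]]
```

```bash
cat >> h.py <<'E'
def rel(p,yaw):
    "shift in tool axes and turn (deg) from the pose now to tcp p, tool down, tool x at world yaw deg"
    from scipy.spatial.transform import Rotation as Ro
    s=r.read_state();R=np.asarray(s["tcp_rot"]);y=np.radians(yaw)
    T=np.array([[np.cos(y),np.sin(y),0],[np.sin(y),-np.cos(y),0],[0,0,-1]])
    t=R.T@(np.array(p)-s["eef_pos"]);a=Ro.from_matrix(R.T@T).as_rotvec(degrees=True)
    print("t",round(s["time_s"],2),"at",np.round(s["eef_pos"],4),"yaw",round(np.degrees(np.arctan2(R[1,0],R[0,0])),2),"F",np.round(s["force"],1),"w",round(float(s["width"]),4),"-> travel",np.round(t,4),"ang",np.round(a,2))
E
python3 -c "
from h import *
rel([.44,-.06,.30],86)
rel([.44,-.06,.30],13.7)
sc=load('scene0.npz');print(ray(sc,[(341.4,194),(357,206)],.108))"
```

```text
t 0.15 at [ 0.1603 -0.6552  0.2302] yaw 13.74 F [0.5 0.5 0.5] w 0.0854 -> travel [ 0.4131 -0.5118 -0.0687] ang [ -0.08  -0.08 -72.26]
t 0.15 at [ 0.1603 -0.6552  0.2302] yaw 13.74 F [0.5 0.5 0.5] w 0.0854 -> travel [ 0.4131 -0.5118 -0.0687] ang [-0.1  -0.02  0.04]
[[ 0.48102815 -0.04766994  0.108     ]
 [ 0.40248343 -0.03224377  0.108     ]]
```

{"api": "step_arm", "payload": {
  "hand": [1,1,1,1,1],
  "travel": [
    [0.025,-0.031,-0.01],
    [0.05,-0.062,-0.02],
    [0.075,-0.093,-0.03],
    [0.1,-0.124,-0.04],
    [0.125,-0.155,-0.05]
  ],
  "angular": [
    [0,0,0],
    [0,0,-5],
    [0,0,-11],
    [0,0,-18],
    [0,0,-25]
  ]
}}

```text
time_s: 0.57
eef_pos: [0.2453, -0.4735, 0.2811]
tcp_rot: [[0.777, 0.63, -0.0], [0.63, -0.777, 0.001], [0.001, -0.001, -1.0]]
force: [0.7, 0.0, 0.3]
width: 0.085
```

```bash
python3 -c "
from h import *
rel([.44,-.06,.30],86)"
```

```text
t 0.57 at [ 0.2453 -0.4735  0.2811] yaw 39.05 F [0.7 0.  0.3] w 0.085 -> travel [ 0.4117 -0.1985 -0.0185] ang [-3.000e-02 -5.000e-02 -4.695e+01]
```

{"api": "step_arm", "payload": {
  "hand": [1,1,1,1,1],
  "travel": [
    [0.037,-0.018,-0.003],
    [0.074,-0.036,-0.006],
    [0.111,-0.054,-0.009],
    [0.148,-0.072,-0.012],
    [0.185,-0.09,-0.015]
  ],
  "angular": [
    [0,0,-5],
    [0,0,-10],
    [0,0,-15],
    [0,0,-20],
    [0,0,-25]
  ]
}}

```text
time_s: 0.98
eef_pos: [0.3331, -0.2874, 0.2962]
tcp_rot: [[0.439, 0.898, 0.0], [0.898, -0.439, 0.0], [0.0, 0.0, -1.0]]
force: [1.1, 0.2, -0.2]
width: 0.0856
```

```bash
python3 -c "
from h import *
rel([.44,-.06,.30],86)"
```

```text
t 0.98 at [ 0.3331 -0.2874  0.2962] yaw 63.95 F [ 1.1  0.2 -0.2] w 0.0856 -> travel [ 0.2512 -0.0039 -0.0037] ang [ 1.000e-02 -0.000e+00 -2.205e+01]
```

{"api": "step_arm", "payload": {
  "hand": [-1,-1,-1,-1,-1],
  "travel": [
    [0.04,-0.001,-0.001],
    [0.08,-0.002,-0.002],
    [0.12,-0.003,-0.003],
    [0.16,-0.004,-0.004],
    [0.195,-0.004,-0.004]
  ],
  "angular": [
    [0,0,-5],
    [0,0,-10],
    [0,0,-15],
    [0,0,-20],
    [0,0,-22]
  ]
}}

```text
time_s: 1.4
eef_pos: [0.4159, -0.1104, 0.3005]
tcp_rot: [[0.07, 0.998, 0.001], [0.998, -0.07, -0.0], [-0.0, 0.001, -1.0]]
force: [0.6, -0.1, -0.2]
width: 0.0256
```

```bash
python3 -c "
from h import *
shot('wrist','w1')
rel([.44,-.06,.30],86)"
```

```text
t 1.45 at [ 0.4177 -0.1058  0.3005] yaw 86.26 F [-0.9  2.7  0.2] w 0.0176 -> travel [0.0472 0.0193 0.0007] ang [ 0.14 -0.27  0.26]
```

View pics/w1.png

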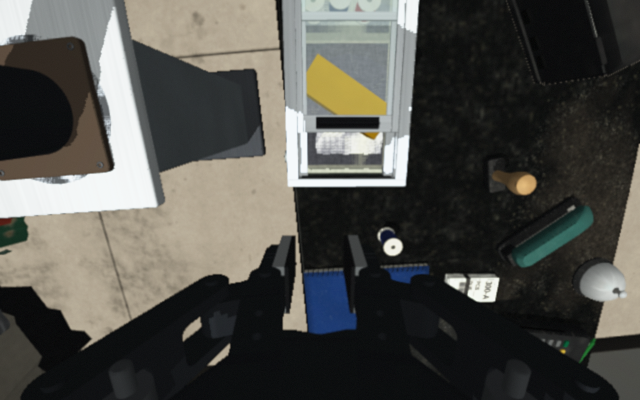

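{"api": "step_arm", "payload": {
  "hand": [-1,-1,-1,-1,-1],
  "travel": [
    [0.01,0.01,0.02],
    [0.01,0.02,0.05],
    [0.01,0.02,0.05],
    [0.01,0.02,0.05],
    [0.01,0.02,0.05]
  ],
  "angular": [
    [0,0,0],
    [0,0,0],
    [0,0,0],
    [0,0,0],
    [0,0,0]
  ]
}}

```text
time_s: 1.87
eef_pos: [0.4362, -0.1047, 0.2511]
tcp_rot: [[0.075, 0.997, 0.0], [0.997, -0.075, -0.0], [-0.0, 0.0, -1.0]]
force: [0.6, -0.5, 0.0]
width: 0.0002
```

```bash
python3 -c "
from h import *
shot('wrist','w2')
rel([.44,-.085,.25],86)
crop('w2','w2c',260,0,460,220,3)"
```

```text
t 1.92 at [ 0.4366 -0.105   0.2519] yaw 85.7 F [0.8 0.  1. ] w 0.0005 -> travel [0.0202 0.0019 0.0018] ang [ 0.1   0.05 -0.3 ]
```

View pics/w2.png

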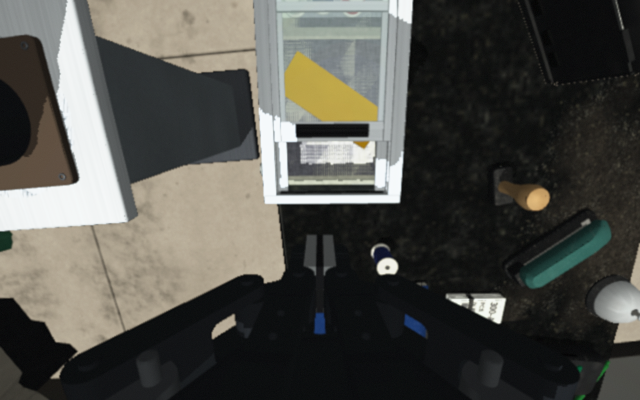

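View pics/w2c.png

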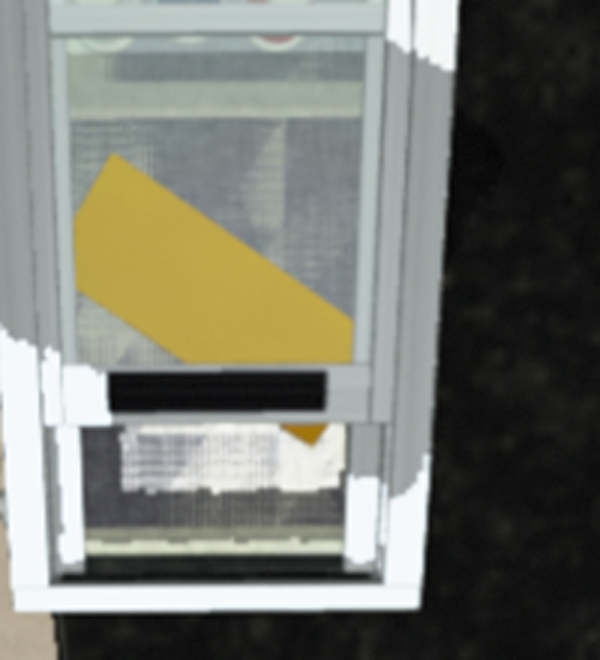

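```bash
python3 - <<'E'
from h import *
np.set_printoptions(precision=4,suppress=True)
d=dict(np.load("w2.npz"));c=cam(d,d)
g=lambda L,z:ray(c,[(260+x/3,y/3) for x,y in L],z)
P=g([(14,608),(420,606),(460,0)],.102);print(P)
a=P[2]-P[1];print("yawR",np.degrees(np.arctan2(-a[0],a[1])), "yaw end",np.degrees(np.arctan2(*(P[0]-P[1])[[1,0]]*-1)))
print("pull",g([(108,373),(326,373),(326,412),(108,412)],.110))
print("carton",g([(113,153),(352,320),(75,215),(75,288),(185,362),(315,445)],.072))
E
```

```text
[[ 0.3784 -0.1162  0.102 ]
 [ 0.5206 -0.1262  0.102 ]
 [ 0.5338  0.0611  0.102 ]]
yawR -4.017924435229068 yaw end -4.037614668955263
pull [[ 0.4197 -0.0391  0.11  ]
 [ 0.4888 -0.0442  0.11  ]
 [ 0.4884 -0.0564  0.11  ]
 [ 0.4185 -0.0512  0.11  ]]
carton [[ 0.4253  0.0328  0.072 ]
 [ 0.5048 -0.0277  0.072 ]
 [ 0.4104  0.0142  0.072 ]
 [ 0.4079 -0.0096  0.072 ]
 [ 0.4446 -0.0378  0.072 ]
 [ 0.4901 -0.0708  0.072 ]]
```

```bash
python3 -c "
from h import *
rel([.452,-.082,.099],86)"
```

```text
t 1.92 at [ 0.4366 -0.105   0.2519] yaw 85.7 F [0.8 0.  1. ] w 0.0005 -> travel [0.0242 0.0134 0.1529] ang [ 0.1   0.05 -0.3 ]
```

{"api": "step_arm", "payload": {
  "hand": [-1,-1,-1,-1,-1],
  "travel": [
    [0.024,0.013,0.03],
    [0.024,0.013,0.07],
    [0.024,0.013,0.11],
    [0.024,0.013,0.14],
    [0.024,0.013,0.153]
  ],
  "angular": [
    [0,0,0],
    [0,0,0],
    [0,0,0],
    [0,0,0],
    [0,0,0]
  ]
}}

```text
time_s: 2.33
eef_pos: [0.449, -0.0811, 0.0945]
tcp_rot: [[0.075, 0.997, -0.004], [0.997, -0.075, 0.002], [0.001, -0.005, -1.0]]
force: [0.3, -0.1, 0.3]
width: -0.0001
```

```bash
python3 -c "
from h import *
shot('side','s1');crop('s1','s1c',240,155,340,265,5)
rel([.452,-.082,.099],86)"
```

```text
t 2.38 at [ 0.4484 -0.0809  0.0935] yaw 85.67 F [-1.6 -0.1 -1.2] w -0.0003 -> travel [-0.0008  0.0037 -0.0056] ang [-0.38 -0.12 -0.33]
```

View pics/s1c.png

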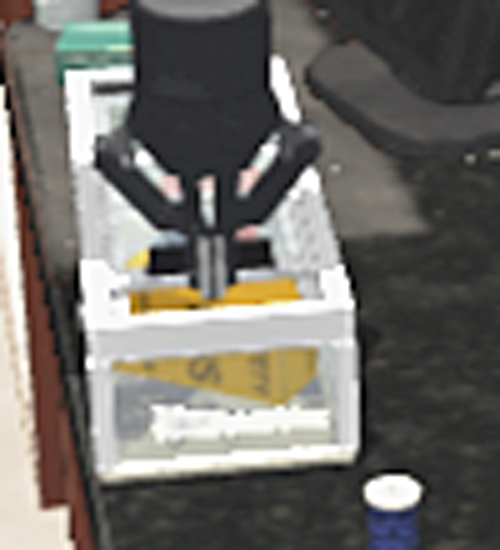

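{"api": "step_arm", "payload": {
  "hand": [-1,-1,-1,-1,-1],
  "travel": [
    [0,0,-0.002],
    [0.01,0.001,-0.002],
    [0.02,0.002,-0.002],
    [0.03,0.002,-0.002],
    [0.04,0.002,-0.002]
  ],
  "angular": [
    [0,0,0],
    [0,0,0],
    [0,0,0],
    [0,0,0],
    [0,0,0]
  ]
}}

```text
time_s: 2.8
eef_pos: [0.4581, -0.0417, 0.1019]
tcp_rot: [[0.074, 0.997, 0.005], [0.997, -0.074, -0.003], [-0.003, 0.005, -1.0]]
force: [0.8, -3.4, 2.9]
width: -0.0002
```

```bash
python3 -c "
from h import *
rel([.452,-.082,.099],86)"
```

```text
t 2.8 at [ 0.4581 -0.0417  0.1019] yaw 85.78 F [ 0.8 -3.4  2.9] w -0.0002 -> travel [-0.0407 -0.0031  0.003 ] ang [ 0.31  0.16 -0.22]
```

{"api": "step_arm", "payload": {
  "hand": [-1,-1,-1,-1,-1],
  "travel": [
    [0.015,0,0.001],
    [0.032,0,0.001],
    [0.049,0,0.001],
    [0.066,0,0.001],
    [0.08,0,0.001]
  ],
  "angular": [
    [0,0,0],
    [0,0,0],
    [0,0,0],
    [0,0,0],
    [0,0,0]
  ]
}}

```text
time_s: 3.22
eef_pos: [0.4633, 0.0394, 0.1001]
tcp_rot: [[0.073, 0.997, 0.004], [0.997, -0.073, -0.002], [-0.001, 0.004, -1.0]]
force: [0.6, -4.1, 3.8]
width: 0.0001
```

{"api": "step_arm", "payload": {
  "hand": [-1,-1,-1,-1,-1],
  "travel": [
    [0.003,0,0],
    [0.006,0,0],
    [0.009,0,0],
    [0.012,0,0],
    [0.012,0,0]
  ],
  "angular": [
    [0,0,0],
    [0,0,0],
    [0,0,0],
    [0,0,0],
    [0,0,0]
  ]
}}

```text
time_s: 3.63
eef_pos: [0.4627, 0.0505, 0.0983]
tcp_rot: [[0.075, 0.997, -0.0], [0.997, -0.075, 0.001], [0.001, -0.0, -1.0]]
force: [0.3, -0.4, 0.6]
width: 0.0002
```

{"api": "step_arm", "payload": {
  "hand": [-1,-1,-1,-1,-1],
  "travel": [
    [0.002,0,0],
    [0.004,0,0],
    [0.006,0,0],
    [0.008,0,0],
    [0.008,0,0]
  ],
  "angular": [
    [0,0,0],
    [0,0,0],
    [0,0,0],
    [0,0,0],
    [0,0,0]
  ]
}}

```text
time_s: 4.05
eef_pos: [0.4628, 0.0526, 0.0983]
tcp_rot: [[0.069, 0.998, -0.003], [0.997, -0.069, -0.014], [-0.014, -0.002, -1.0]]
force: [-2.2, -21.8, 3.3]
width: 0.0
```

```bash
python3 -c "
from h import *
shot('scene','sc1');crop('sc1','sc1c',255,170,415,280,5)
rel([.452,-.082,.099],86)"
```

```text
t 4.1 at [0.4629 0.0526 0.0983] yaw 86.0 F [ -3.3 -21.7   2.7] w 0.0002 -> travel [-0.135  -0.0014  0.0011] ang [-0.13  0.79 -0.  ]
```

View pics/sc1c.png

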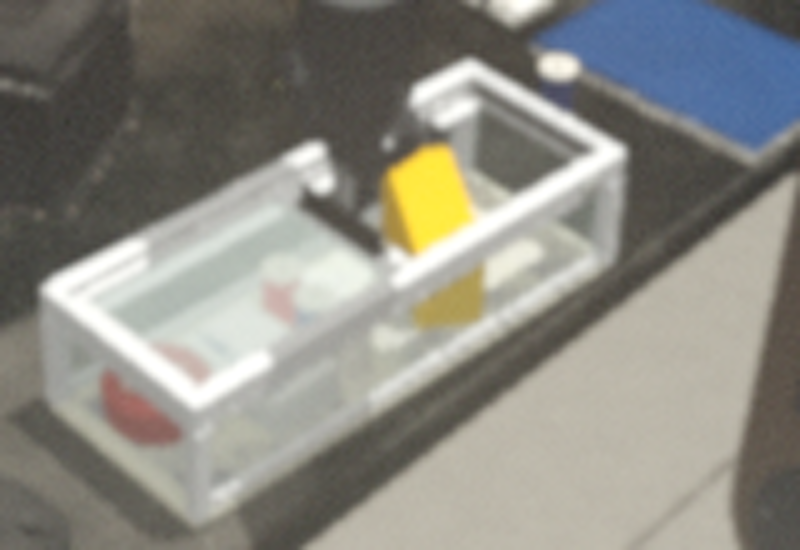

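{"api": "step_arm", "payload": {
  "hand": [-1,-1,-0.4,0.3,0.3],
  "travel": [
    [-0.012,0,-0.005],
    [-0.025,0,-0.04],
    [-0.04,0,-0.075],
    [-0.055,-0.002,-0.11],
    [-0.07,-0.003,-0.13]
  ],
  "angular": [
    [0,0,0],
    [0,0,-3],
    [0,0,-10],
    [0,0,-17],
    [0,0,-24]
  ]
}}

```text
time_s: 4.52
eef_pos: [0.456, -0.0119, 0.2319]
tcp_rot: [[-0.343, 0.939, 0.004], [0.939, 0.343, 0.001], [-0.001, 0.004, -1.0]]
force: [1.2, -0.1, 0.1]
width: 0.0359
```

```bash
python3 -c "
from h import *
rel([.458,-.019,.23],142.7)"
```

```text
t 4.52 at [ 0.456  -0.0119  0.2319] yaw 110.06 F [ 1.2 -0.1  0.1] w 0.0359 -> travel [-0.0074 -0.0006  0.0019] ang [  0.22   0.11 -32.64]
```

{"api": "step_arm", "payload": {
  "hand": [0.6,0.6,0.6,0.6,0.6],
  "travel": [
    [-0.002,0,0],
    [-0.004,0,0],
    [-0.007,0,0.001],
    [-0.007,-0.001,0.002],
    [-0.007,-0.001,0.002]
  ],
  "angular": [
    [0,0,-7],
    [0,0,-14],
    [0,0,-21],
    [0,0,-28],
    [0,0,-32.6]
  ]
}}

```text
time_s: 4.93
eef_pos: [0.456, -0.0181, 0.2253]
tcp_rot: [[-0.794, 0.608, -0.002], [0.608, 0.794, 0.002], [0.003, 0.001, -1.0]]
force: [-0.6, -0.4, 0.8]
width: 0.0684
```

{"api": "step_arm", "payload": {
  "hand": [0.6,0.6,0.6,0.6,0.6],
  "travel": [
    [0,0,0],
    [0,0,0],
    [0,0,0],
    [0,0,0],
    [0,0,0]
  ],
  "angular": [
    [0,0,0],
    [0,0,0],
    [0,0,0],
    [0,0,0],
    [0,0,0]
  ]
}}

```text
time_s: 5.35
eef_pos: [0.4567, -0.0183, 0.2263]
tcp_rot: [[-0.791, 0.612, -0.0], [0.612, 0.791, 0.0], [0.0, 0.0, -1.0]]
force: [0.1, -0.3, -0.1]
width: 0.0681
```

```bash
python3 -c "
from h import *
shot('wrist','w3')
rel([.458,-.019,.23],142.7)
crop('w3','w3c',200,80,440,280,3)"
```

```text
t 5.4 at [ 0.4567 -0.0183  0.2263] yaw 142.3 F [ 0.2 -0.4 -0.1] w 0.0685 -> travel [-0.0015  0.0003 -0.0037] ang [ 0.01 -0.01 -0.4 ]
```

View pics/w3c.png

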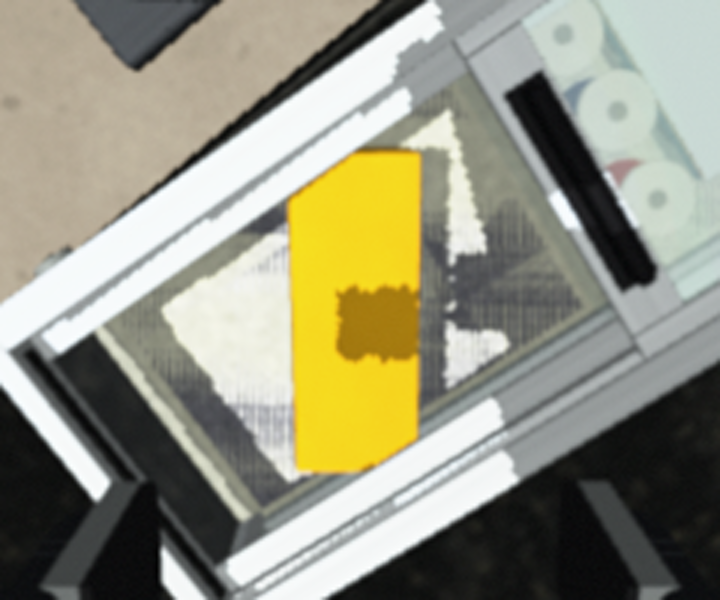

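```bash
python3 - <<'E'
from h import *
np.set_printoptions(precision=4,suppress=True)
d=dict(np.load("w3.npz"));c=cam(d,d)
P=ray(c,[(200+x/3,80+y/3) for x,y in [(420,152),(297,470),(418,435),(289,200)]],.072);print(P,P[:2].mean(0))
print((P-d["eef_pos"])@d["tcp_rot"])
a=P[0]-P[2];b=P[3]-P[1];print([np.degrees(np.arctan2(v[1],v[0])) for v in(a,b)])
rel([*P[:2].mean(0)[:2],.041],142.3)
E
```

```text
[[ 0.425   0.0337  0.072 ]
 [ 0.4889 -0.0704  0.072 ]
 [ 0.5053 -0.0269  0.072 ]
 [ 0.4106 -0.0109  0.072 ]] [ 0.457  -0.0184  0.072 ]
[[ 0.0568  0.0218  0.1543]
 [-0.0575 -0.0215  0.1542]
 [-0.0438  0.0229  0.1543]
 [ 0.041  -0.0223  0.1543]]
[np.float64(142.91923876425372), np.float64(142.75171152614837)]
t 5.4 at [ 0.4567 -0.0183  0.2263] yaw 142.3 F [ 0.2 -0.4 -0.1] w 0.0685 -> travel [-0.0004  0.0001  0.1853] ang [ 0.01 -0.01  0.  ]
```

{"api": "step_arm", "payload": {
  "hand": [0.6,0.6,0.6,0.6,0.6],
  "travel": [
    [0,0,0.03],
    [0,0,0.06],
    [0,0,0.09],
    [0,0,0.12],
    [0,0,0.14]
  ],
  "angular": [
    [0,0,0],
    [0,0,0],
    [0,0,0],
    [0,0,0],
    [0,0,0]
  ]
}}

```text
time_s: 5.82
eef_pos: [0.4551, -0.0179, 0.0836]
tcp_rot: [[-0.791, 0.611, -0.003], [0.611, 0.791, 0.001], [0.003, -0.001, -1.0]]
force: [-0.6, -0.1, -0.3]
width: 0.0681
```

{"api": "step_arm", "payload": {
  "hand": [0.6,0.6,0.6,0.6,0.6],
  "travel": [
    [0,0,0.01],
    [0,0,0.02],
    [0,0,0.03],
    [0,0,0.038],
    [0,0,0.045]
  ],
  "angular": [
    [0,0,0],
    [0,0,0],
    [0,0,0],
    [0,0,0],
    [0,0,0]
  ]
}}

```text
time_s: 6.23
eef_pos: [0.4575, -0.0186, 0.0415]
tcp_rot: [[-0.792, 0.611, 0.002], [0.611, 0.792, -0.0], [-0.002, 0.001, -1.0]]
force: [0.5, 0.4, -0.7]
width: 0.0683
```

{"api": "step_arm", "payload": {
  "hand": [0.4,0.25,0.1,0,-0.1],
  "travel": [
    [0,0,0],
    [0,0,0],
    [0,0,0],
    [0,0,0],
    [0,0,0]
  ],
  "angular": [
    [0,0,0],
    [0,0,0],
    [0,0,0],
    [0,0,0],
    [0,0,0]
  ],
  "newtons": 25
}}

```text
time_s: 6.65
eef_pos: [0.4574, -0.0186, 0.0421]
tcp_rot: [[-0.792, 0.611, 0.002], [0.611, 0.792, -0.001], [-0.002, 0.001, -1.0]]
force: [0.3, -0.1, 1.6]
width: 0.0444
```

{"api": "step_arm", "payload": {
  "hand": [-0.3,-0.3,-0.3,-0.3,-0.3],
  "travel": [
    [0,0,0],
    [0,0,0],
    [0,0,0],
    [0,0,0],
    [0,0,0]
  ],
  "angular": [
    [0,0,0],
    [0,0,0],
    [0,0,3],
    [0,0,7],
    [0,0,12]
  ],
  "newtons": 35
}}

```text
time_s: 7.07
eef_pos: [0.4575, -0.0187, 0.0422]
tcp_rot: [[-0.645, 0.764, 0.002], [0.764, 0.645, -0.001], [-0.002, 0.001, -1.0]]
force: [-0.1, -0.5, 3.4]
width: 0.0443
```

{"api": "step_arm", "payload": {
  "hand": [-0.3,-0.3,-0.3,-0.3,-0.3],
  "travel": [
    [0,0,0],
    [0,0,0],
    [0,0,0],
    [0,0,0],
    [0,0,0]
  ],
  "angular": [
    [0,0,5],
    [0,0,10],
    [0,0,15],
    [0,0,20],
    [0,0,25]
  ],
  "newtons": 35
}}

```text
time_s: 7.48
eef_pos: [0.4569, -0.0183, 0.0422]
tcp_rot: [[-0.262, 0.965, -0.0], [0.965, 0.262, 0.0], [0.0, -0.0, -1.0]]
force: [-4.7, 3.0, 7.9]
width: 0.0445
```

{"api": "step_arm", "payload": {
  "hand": [-0.3,-0.3,-0.3,-0.3,-0.3],
  "travel": [
    [0,0,0],
    [0,0,0],
    [0,0,0],
    [0,0,0],
    [0,0,0]
  ],
  "angular": [
    [0,0,5],
    [0,0,10],
    [0,0,15],
    [0,0,19],
    [0,0,19.5]
  ],
  "newtons": 35
}}

```text
time_s: 7.9
eef_pos: [0.4572, -0.0183, 0.0422]
tcp_rot: [[0.074, 0.997, 0.001], [0.997, -0.074, 0.0], [0.0, 0.001, -1.0]]
force: [-0.5, 1.5, 5.9]
width: 0.0443
```

```bash
python3 -c "
from h import *
shot('wrist','w4')
rel([.458,-.019,.23],86)"
```

```text
t 7.95 at [ 0.4572 -0.0183  0.0422] yaw 85.81 F [-1.7  0.9  6. ] w 0.0444 -> travel [-0.0006  0.001  -0.1878] ang [ 0.05 -0.02 -0.19]
```

View pics/w4.png

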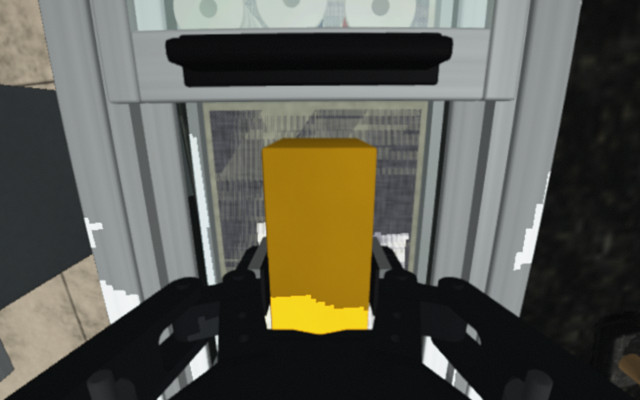

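{"api": "step_arm", "payload": {
  "hand": [-0.3,-0.3,-0.3,-0.3,-0.3],
  "travel": [
    [0,0,-0.01],
    [0,0,-0.03],
    [0,0,-0.06],
    [0,0,-0.09],
    [0,0,-0.12]
  ],
  "angular": [
    [0,0,0],
    [0,0,0],
    [0,0,0],
    [0,0,0],
    [0,0,0]
  ],
  "newtons": 40
}}

```text
time_s: 8.37
eef_pos: [0.4558, -0.0181, 0.1621]
tcp_rot: [[0.072, 0.997, -0.002], [0.997, -0.072, 0.001], [0.0, -0.002, -1.0]]
force: [0.8, 0.4, -0.0]
width: 0.0446
```

{"api": "step_arm", "payload": {
  "hand": [-0.3,-0.3,-0.3,-0.3,-0.3],
  "travel": [
    [0,0,-0.03],
    [-0.015,0,-0.05],
    [-0.04,0,-0.06],
    [-0.07,0,-0.06],
    [-0.1,0,-0.06]
  ],
  "angular": [
    [0,0,0],
    [0,0,0],
    [0,0,0],
    [0,0,0],
    [0,0,0]
  ]
}}

```text
time_s: 8.78
eef_pos: [0.4494, -0.1189, 0.2227]
tcp_rot: [[0.07, 0.998, 0.002], [0.998, -0.07, -0.001], [-0.001, 0.002, -1.0]]
force: [0.8, 0.4, -1.5]
width: 0.0447
```

```bash
python3 -c "
from h import *
shot('side','s2');crop('s2','s2c',230,150,430,350,3)
rel([.483,-.363,.22],86)"
```

```text
t 8.83 at [ 0.449  -0.1235  0.2222] yaw 85.77 F [ 0.1 -4.8 -0.4] w 0.0444 -> travel [-0.2363  0.0515  0.0034] ang [ 0.07  0.29 -0.23]
```

View pics/s2c.png

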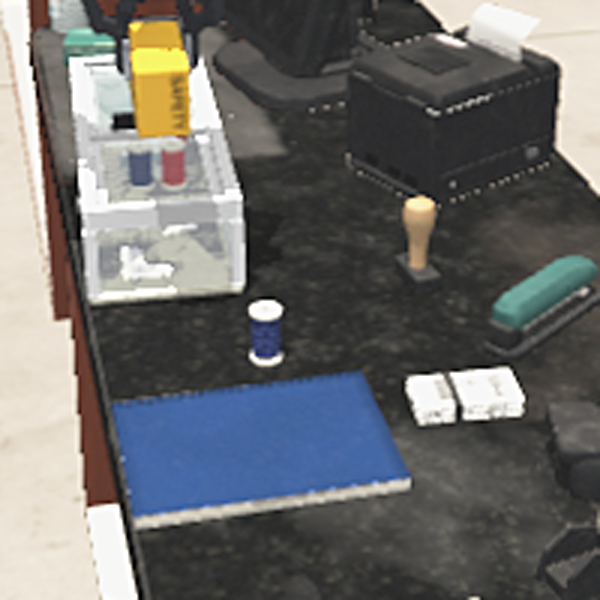

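```bash
python3 - <<'E'
from h import *
np.set_printoptions(precision=4,suppress=True)
d=dict(np.load("s2.npz"));c=cam(d)
B=ray(c,[(230+x/3,150+y/3) for x,y in [(112,405),(362,372),(411,480),(135,515)]],.012);print(B,B.mean(0),np.linalg.norm(B-np.roll(B,1,0),axis=1))
d=dict(np.load("w1.npz"));c=cam(d,d)
print(ray(c,[(305,270),(430,265),(310,334)],.011), ray(c,[(386,240)],.048))
rel([.482,-.363,.22],86)
E
```

```text
[[ 0.3785 -0.2915  0.012 ]
 [ 0.588  -0.2933  0.012 ]
 [ 0.585  -0.4407  0.012 ]
 [ 0.378  -0.4327  0.012 ]] [ 0.4824 -0.3646  0.012 ] [0.1412 0.2095 0.1474 0.2071]
[[ 0.3808 -0.2819  0.011 ]
 [ 0.5895 -0.2881  0.011 ]
 [ 0.3788 -0.4109  0.011 ]] [[ 0.5081 -0.2206  0.048 ]]
t 8.83 at [ 0.449  -0.1235  0.2222] yaw 85.77 F [ 0.1 -4.8 -0.4] w 0.0444 -> travel [-0.2364  0.0505  0.0034] ang [ 0.07  0.29 -0.23]
```

{"api": "step_arm", "payload": {
  "hand": [-0.3,-0.3,-0.3,-0.3,-0.3],
  "travel": [
    [-0.03,0.008,0],
    [-0.06,0.016,0],
    [-0.09,0.025,0],
    [-0.12,0.033,0],
    [-0.15,0.04,0]
  ],
  "angular": [
    [0,0,0],
    [0,0,0],
    [0,0,0],
    [0,0,0],
    [0,0,0]
  ]
}}

```text
time_s: 9.25
eef_pos: [0.4782, -0.2716, 0.2209]
tcp_rot: [[0.072, 0.997, -0.001], [0.997, -0.072, 0.001], [0.001, -0.001, -1.0]]
force: [1.4, 0.1, -1.7]
width: 0.0443
```

{"api": "step_arm", "payload": {
  "hand": [-0.3,-0.3,-0.3,-0.3,-0.3],
  "travel": [
    [-0.025,0.004,0],
    [-0.05,0.008,0.015],
    [-0.07,0.01,0.035],
    [-0.08,0.01,0.06],
    [-0.084,0.01,0.085]
  ],
  "angular": [
    [0,0,0],
    [0,0,0],
    [0,0,0],
    [0,0,0],
    [0,0,0]
  ]
}}

```text
time_s: 9.67
eef_pos: [0.4821, -0.3569, 0.1356]
tcp_rot: [[0.074, 0.997, 0.001], [0.997, -0.074, -0.001], [-0.001, 0.001, -1.0]]
force: [0.8, 0.7, -1.0]
width: 0.0445
```

```bash
python3 -c "
from h import *
rel([.482,-.361,.05],86)"
```

```text
t 9.67 at [ 0.4821 -0.3569  0.1356] yaw 85.78 F [ 0.8  0.7 -1. ] w 0.0445 -> travel [-0.004   0.0001  0.0856] ang [ 0.04  0.05 -0.22]
```

{"api": "step_arm", "payload": {
  "hand": [-0.3,-0.3,-0.3,-0.3,-0.3],
  "travel": [
    [-0.002,0,0.02],
    [-0.004,0,0.04],
    [-0.004,0,0.06],
    [-0.004,0,0.075],
    [-0.004,0,0.084]
  ],
  "angular": [
    [0,0,0],
    [0,0,0],
    [0,0,0],
    [0,0,0],
    [0,0,0]
  ]
}}

```text
time_s: 10.08
eef_pos: [0.4806, -0.3576, 0.0495]
tcp_rot: [[0.072, 0.997, -0.003], [0.997, -0.072, 0.004], [0.003, -0.004, -1.0]]
force: [0.2, -0.2, -1.5]
width: 0.0446
```

{"api": "step_arm", "payload": {
  "hand": [-0.3,-0.3,-0.3,-0.3,-0.3],
  "travel": [
    [0,0,0.002],
    [0,0,0.004],
    [0,0,0.007],
    [0,0,0.01],
    [0,0,0.01]
  ],
  "angular": [
    [0,0,0],
    [0,0,0],
    [0,0,0],
    [0,0,0],
    [0,0,0]
  ]
}}

```text
time_s: 10.5
eef_pos: [0.4823, -0.3593, 0.0427]
tcp_rot: [[0.072, 0.997, 0.001], [0.997, -0.072, -0.001], [-0.001, 0.001, -1.0]]
force: [-0.1, 0.0, -2.2]
width: 0.0444
```

{"api": "step_arm", "payload": {
  "hand": [-0.3,-0.3,-0.3,-0.3,-0.3],
  "travel": [
    [0,0,0.001],
    [0,0,0.002],
    [0,0,0.002],
    [0,0,0.002],
    [0,0,0.002]
  ],
  "angular": [
    [0,0,0],
    [0,0,0],
    [0,0,0],
    [0,0,0],
    [0,0,0]
  ]
}}

```text
time_s: 10.92
eef_pos: [0.4823, -0.3594, 0.0408]
tcp_rot: [[0.073, 0.997, 0.001], [0.997, -0.073, -0.001], [-0.001, 0.001, -1.0]]
force: [0.2, 1.0, 0.3]
width: 0.0443
```

{"api": "step_arm", "payload": {
  "hand": [-0.3,-0.3,-0.3,0.06,0.12],
  "travel": [
    [0,0,0.001],
    [0,0,0.001],
    [0,0,0.001],
    [0,0,0.001],
    [0,0,0.001]
  ],
  "angular": [
    [0,0,0],
    [0,0,0],
    [0,0,0],
    [0,0,0],
    [0,0,0]
  ],
  "newtons": 20
}}

```text
time_s: 11.33
eef_pos: [0.4822, -0.3593, 0.0395]
tcp_rot: [[0.073, 0.997, 0.0], [0.997, -0.073, -0.0], [-0.0, 0.0, -1.0]]
force: [-1.0, 0.3, -0.4]
width: 0.0478
```

{"api": "step_arm", "payload": {
  "hand": [0.2,0.3,0.4,0.5,0.55],
  "travel": [
    [0,0,0],
    [0,0,0],
    [0,0,0],
    [0,0,0],
    [0,0,0]
  ],
  "angular": [
    [0,0,0],
    [0,0,0],
    [0,0,0],
    [0,0,0],
    [0,0,0]
  ]
}}

```text
time_s: 11.75
eef_pos: [0.482, -0.3591, 0.0392]
tcp_rot: [[0.073, 0.997, -0.0], [0.997, -0.073, 0.0], [0.0, -0.0, -1.0]]
force: [0.4, -0.3, 0.7]
width: 0.0662
```

{"api": "step_arm", "payload": {
  "hand": [0.55,0.55,0.55,0.55,0.55],
  "travel": [
    [0,0,-0.01],
    [0,0,-0.03],
    [0,0,-0.06],
    [0,0,-0.09],
    [0,0,-0.12]
  ],
  "angular": [
    [0,0,0],
    [0,0,0],
    [0,0,0],
    [0,0,0],
    [0,0,0]
  ]
}}

```text
time_s: 12.17
eef_pos: [0.4819, -0.359, 0.1612]
tcp_rot: [[0.073, 0.997, -0.0], [0.997, -0.073, 0.0], [0.0, -0.0, -1.0]]
force: [0.9, -0.7, 0.7]
width: 0.0662
```

{"api": "step_arm", "payload": {
  "hand": [0.55,0.55,0.55,0.55,0.55],
  "travel": [
    [0,0,-0.03],
    [0,0,-0.06],
    [0,0,-0.08],
    [0,0,-0.08],
    [0,0,-0.08]
  ],
  "angular": [
    [0,0,0],
    [0,0,0],
    [0,0,0],
    [0,0,0],
    [0,0,0]
  ]
}}

```text
time_s: 12.58
eef_pos: [0.4826, -0.3597, 0.2417]
tcp_rot: [[0.072, 0.997, 0.003], [0.997, -0.072, -0.003], [-0.003, 0.003, -1.0]]
force: [0.8, 0.4, 0.2]
width: 0.0659
```

```bash
python3 -c "
from h import *
shot('wrist','w5');shot('side','s3');crop('s3','s3c',230,150,430,350,3)
rel([.4636,.072,.20],86)"
```

```text
t 12.68 at [ 0.4814 -0.3585  0.238 ] yaw 85.84 F [ 0.6  0.2 -0. ] w 0.0659 -> travel [ 0.428  -0.049   0.0387] ang [-0.1  -0.09 -0.16]
```

View pics/w5.png

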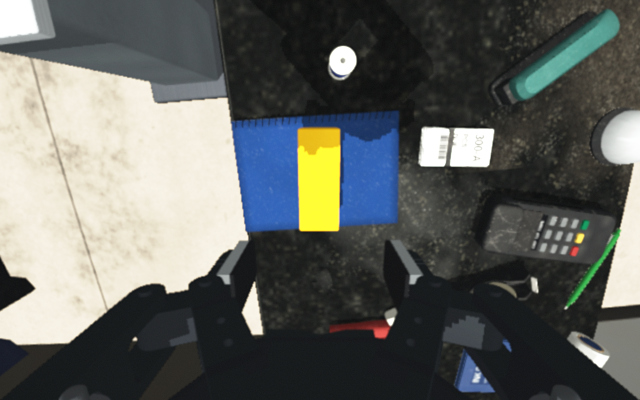

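View pics/s3c.png

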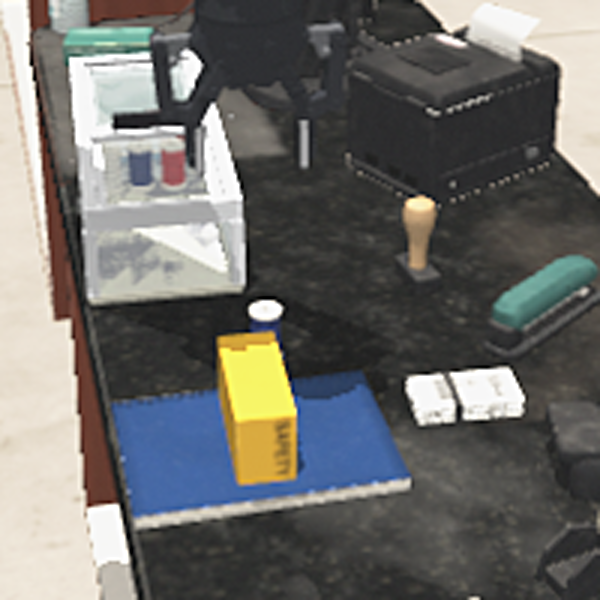

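Carton stands on the book (wrist: book corners ~(233,122),(398,112),(398,220),(247,231); carton top (299..340,128..231)). I check its centre before leaving.

```bash
python3 - <<'E'
from h import *
np.set_printoptions(precision=4,suppress=True)
d=dict(np.load("w5.npz"));c=cam(d,d)
B=ray(c,[(234,122),(398,112),(398,220),(247,231)],.011);C=ray(c,[(298.5,128),(340,128),(339,231),(300,231)],.071)
print(B,B.mean(0),C,C.mean(0))
d=dict(np.load("w3.npz"));c=cam(d,d)
# door pull in w3: +y-face top edge
print(ray(c,[(200+x/3,80+y/3) for x,y in [(543,73),(655,270),(508,95),(625,288)]],.110))
d=dict(np.load("w4.npz"));c=cam(d,d)
print(ray(c,[(184,85),(438,85),(168,38),(452,38)],.110))
E
```

```text
[[ 0.3823 -0.287   0.011 ]
 [ 0.5873 -0.29    0.011 ]
 [ 0.5871 -0.4326  0.011 ]
 [ 0.3782 -0.4332  0.011 ]] [ 0.4837 -0.3607  0.011 ] [[ 0.4663 -0.2989  0.071 ]
 [ 0.51   -0.3021  0.071 ]
 [ 0.5025 -0.4182  0.071 ]
 [ 0.4573 -0.4148  0.071 ]] [ 0.484  -0.3585  0.071 ]
[[0.426  0.0735 0.11  ]
 [0.4937 0.0681 0.11  ]
 [0.4249 0.062  0.11  ]
 [0.4927 0.0578 0.11  ]]
[[0.4304 0.0611 0.11  ]
 [0.4927 0.0564 0.11  ]
 [0.4286 0.0719 0.11  ]
 [0.4958 0.0668 0.11  ]]
```

```bash
python3 - <<'E'
from h import *
np.set_printoptions(precision=3,suppress=True)
d=dict(np.load("scene0.npz"));K,D,R,t=cam(d)
dep=d["depth"];v,u=np.mgrid[0:400:2,0:640:2];z=dep[v,u].ravel();m=z>0
p=cv2.undistortPoints(np.c_[u.ravel(),v.ravel()].astype(float).reshape(-1,1,2),K,D)[:,0]
X=(np.c_[p,np.ones(len(p))]*z[:,None]-t)@R;X=X[m]
s=(X[:,2]>.13)&(X[:,0]>.3)&(X[:,0]<.9)&(abs(X[:,1]-.15)<.3)
Y=X[s]
for a in np.arange(-.15,.45,.05):
    q=Y[(Y[:,1]>=a)&(Y[:,1]<a+.05)]
    print(round(a,2),len(q),q[:,0].min() if len(q) else None,q[:,2].max() if len(q) else None)
rel([.466,.093,.2],86)
E
```

```text
-0.15 0 None None
-0.1 0 None None
-0.05 0 None None
0.0 40 0.7241639508172748 0.1363646288897334
0.05 66 0.7031817062340966 0.13802732014273222
0.1 18 0.6986086928128324 0.13641235961910328
0.15 95 0.6431856101108175 0.3904819126409358
0.2 294 0.6301254686252015 0.3894770227155477
0.25 336 0.6191586098944455 0.39013630674870253
0.3 360 0.6098060419577571 0.3895718904808556
0.35 393 0.5964146174008157 0.3895301460908048
0.4 442 0.5853108426667247 0.3896162161041578
t 12.68 at [ 0.481 -0.358  0.238] yaw 85.84 F [ 0.6  0.2 -0. ] w 0.0659 -> travel [ 0.449 -0.048  0.039] ang [-0.1  -0.09 -0.16]
```

Monitor stays at x > 0.63 near there; clear.

{"api": "step_arm", "payload": {
  "hand": [-1,-1,-1,-1,-1],
  "travel": [
    [0.035,-0.004,0],
    [0.07,-0.008,0.005],
    [0.108,-0.012,0.01],
    [0.146,-0.016,0.015],
    [0.184,-0.02,0.02]
  ],
  "angular": [
    [0,0,0],
    [0,0,0],
    [0,0,0],
    [0,0,0],
    [0,0,0]
  ]
}}

```text
time_s: 13.1
eef_pos: [0.4739, -0.172, 0.2166]
tcp_rot: [[0.073, 0.997, -0.004], [0.997, -0.073, 0.002], [0.002, -0.004, -1.0]]
force: [1.5, 0.1, 0.6]
width: 0.0053
```

{"api": "step_arm", "payload": {
  "hand": [-1,-1,-1,-1,-1],
  "travel": [
    [0.038,-0.004,0.003],
    [0.076,-0.008,0.006],
    [0.114,-0.012,0.01],
    [0.152,-0.017,0.015],
    [0.19,-0.021,0.02]
  ],
  "angular": [
    [0,0,0],
    [0,0,0],
    [0,0,0],
    [0,0,0],
    [0,0,0]
  ]
}}

```text
time_s: 13.52
eef_pos: [0.4665, 0.0188, 0.1971]
tcp_rot: [[0.073, 0.997, -0.004], [0.997, -0.073, 0.001], [0.0, -0.004, -1.0]]
force: [0.9, -0.3, 0.1]
width: 0.0002
```

```bash
python3 - <<'E'
from h import *
rel([.466,.093,.2],86)
E
```

```text
t 13.52 at [0.4665 0.0188 0.1971] yaw 85.82 F [ 0.9 -0.3  0.1] w 0.0002 -> travel [ 0.0739 -0.006  -0.0029] ang [-0.21 -0.03 -0.18]
```

{"api": "step_arm", "payload": {
  "hand": [-1,-1,-1,-1,-1],
  "travel": [
    [0.025,-0.002,0],
    [0.05,-0.004,0],
    [0.072,-0.006,0],
    [0.074,-0.006,0.02],
    [0.074,-0.006,0.05]
  ],
  "angular": [
    [0,0,0],
    [0,0,0],
    [0,0,0],
    [0,0,0],
    [0,0,0]
  ]
}}

```text
time_s: 13.93
eef_pos: [0.4688, 0.0926, 0.1501]
tcp_rot: [[0.07, 0.998, 0.004], [0.998, -0.07, 0.0], [0.0, 0.004, -1.0]]
force: [0.4, -1.2, 0.0]
width: 0.0001
```

```bash
python3 - <<'E'
from h import *
shot("wrist","w6")
rel([.466,.094,.1],86)
E
```

```text
t 13.98 at [0.4631 0.092  0.1416] yaw 85.94 F [-3.1 -1.8 -5. ] w 0.0003 -> travel [0.0022 0.0032 0.0415] ang [-0.64  0.04 -0.06]
```

View pics/w6.png

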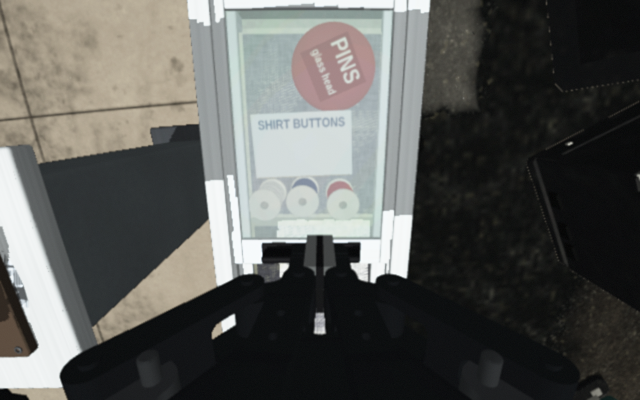

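{"api": "step_arm", "payload": {
  "hand": [-1,-1,-1,-1,-1],
  "travel": [
    [0.002,0,0.015],
    [0.003,0,0.03],
    [0.003,0,0.038],
    [0.003,0,0.043],
    [0.003,0,0.046]
  ],
  "angular": [
    [0,0,0],
    [0,0,0],
    [0,0,0],
    [0,0,0],
    [0,0,0]
  ]
}}

```text
time_s: 14.4
eef_pos: [0.4671, 0.0939, 0.1022]
tcp_rot: [[0.073, 0.997, -0.003], [0.997, -0.073, 0.0], [-0.0, -0.003, -1.0]]
force: [-0.3, -0.5, 0.2]
width: 0.0
```

{"api": "step_arm", "payload": {
  "hand": [-1,-1,-1,-1,-1],
  "travel": [
    [0,0,0],
    [-0.01,0,0],
    [-0.02,0,0],
    [-0.03,0,0],
    [-0.045,0,0]
  ],
  "angular": [
    [0,0,0],
    [0,0,0],
    [0,0,0],
    [0,0,0],
    [0,0,0]
  ]
}}

```text
time_s: 14.82
eef_pos: [0.4652, 0.049, 0.1041]
tcp_rot: [[0.073, 0.997, 0.002], [0.997, -0.073, 0.002], [0.002, 0.002, -1.0]]
force: [1.4, 2.4, -0.6]
width: -0.0006
```

{"api": "step_arm", "payload": {
  "hand": [-1,-1,-1,-1,-1],
  "travel": [
    [-0.016,0,0.002],
    [-0.034,0,0.003],
    [-0.052,0,0.003],
    [-0.068,0,0.003],
    [-0.08,0,0.003]
  ],
  "angular": [
    [0,0,0],
    [0,0,0],
    [0,0,0],
    [0,0,0],
    [0,0,0]
  ]
}}

```text
time_s: 15.23
eef_pos: [0.4598, -0.0324, 0.1016]
tcp_rot: [[0.075, 0.997, 0.004], [0.997, -0.075, 0.0], [0.001, 0.004, -1.0]]
force: [2.0, 2.9, 0.5]
width: -0.0
```

{"api": "step_arm", "payload": {
  "hand": [-1,-1,-1,-1,-1],
  "travel": [
    [-0.01,0,0],
    [-0.02,0,0],
    [-0.03,0,0],
    [-0.04,0,0],
    [-0.048,0,0]
  ],
  "angular": [
    [0,0,0],
    [0,0,0],
    [0,0,0],
    [0,0,0],
    [0,0,0]
  ]
}}

```text
time_s: 15.65
eef_pos: [0.4553, -0.0794, 0.1006]
tcp_rot: [[0.073, 0.997, 0.0], [0.997, -0.073, -0.0], [-0.0, 0.0, -1.0]]
force: [1.0, 2.9, 1.8]
width: 0.0001
```

{"api": "step_arm", "payload": {
  "hand": [-1,-1,-1,-1,-1],
  "travel": [
    [-0.003,0,0],
    [-0.006,0,0],
    [-0.009,0,0],
    [-0.01,0,0],
    [-0.01,0,0]
  ],
  "angular": [
    [0,0,0],
    [0,0,0],
    [0,0,0],
    [0,0,0],
    [0,0,0]
  ]
}}

```text
time_s: 16.07
eef_pos: [0.4543, -0.0875, 0.1001]
tcp_rot: [[0.073, 0.997, -0.001], [0.997, -0.073, 0.003], [0.002, -0.001, -1.0]]
force: [1.5, 4.5, 2.9]
width: 0.0
```

{"api": "step_arm", "payload": {
  "hand": [-1,-1,-1,-1,-1],
  "travel": [
    [-0.002,0,0],
    [-0.003,0,0],
    [-0.004,0,0],
    [-0.005,0,0],
    [-0.005,0,0]
  ],
  "angular": [
    [0,0,0],
    [0,0,0],
    [0,0,0],
    [0,0,0],
    [0,0,0]
  ]
}}

```text
time_s: 16.48
eef_pos: [0.4543, -0.0877, 0.1001]
tcp_rot: [[0.076, 0.997, -0.0], [0.997, -0.076, 0.014], [0.014, -0.001, -1.0]]
force: [4.1, 20.8, 6.3]
width: 0.0001
```

```bash
python3 - <<'E'
from h import *
shot("side","s4");crop("s4","s4c",245,155,345,265,5)
rel([.466,.094,.1],86)
E
```

```text
t 16.53 at [ 0.4543 -0.0877  0.1001] yaw 85.67 F [ 3.8 20.7  5.2] w 0.0001 -> travel [ 0.182  -0.0021  0.0026] ang [-0.06 -0.78 -0.33]
```

View pics/s4c.png

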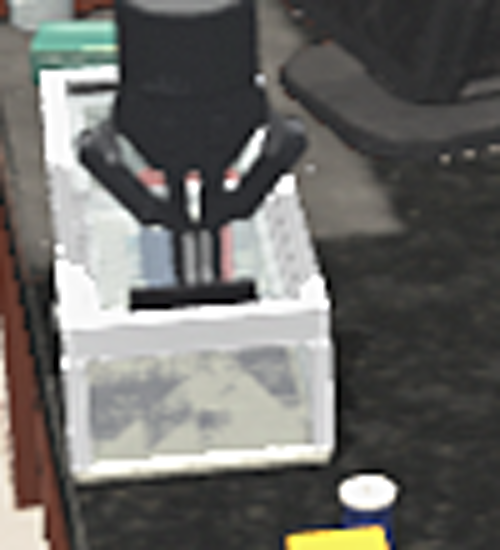

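{"api": "step_arm", "payload": {
  "hand": [-1,-1,-1,-1,-1],
  "travel": [
    [0.01,0,0],
    [0.018,0,-0.005],
    [0.025,0,-0.035],
    [0.03,0,-0.07],
    [0.03,0,-0.1]
  ],
  "angular": [
    [0,0,0],
    [0,0,0],
    [0,0,0],
    [0,0,0],
    [0,0,0]
  ]
}}

```text
time_s: 16.95
eef_pos: [0.4556, -0.0629, 0.2013]
tcp_rot: [[0.071, 0.997, -0.002], [0.997, -0.071, -0.001], [-0.001, -0.002, -1.0]]
force: [0.4, 0.0, 0.3]
width: 0.0
```

{"api": "step_arm", "payload": {
  "hand": [-1,-1,-1,-1,-1],
  "travel": [
    [0,0,-0.03],
    [0,0,-0.06],
    [0,0,-0.08],
    [0,0,-0.08],
    [0,0,-0.08]
  ],
  "angular": [
    [0,0,0],
    [0,0,0],
    [0,0,0],
    [0,0,0],
    [0,0,0]
  ]
}}

```text
time_s: 17.37
eef_pos: [0.4566, -0.0639, 0.2813]
tcp_rot: [[0.072, 0.997, 0.002], [0.997, -0.072, -0.002], [-0.002, 0.002, -1.0]]
force: [-0.3, 0.6, 0.5]
width: -0.0001
```

{"api": "step_arm", "payload": {
  "hand": [-1,-1,-1,-1,-1],
  "travel": [
    [0,0,0],
    [0,0,0],
    [0,0,0],
    [0,0,0],
    [0,0,0]
  ],
  "angular": [
    [0,0,0],
    [0,0,0],
    [0,0,0],
    [0,0,0],
    [0,0,0]
  ]
}}

```text
time_s: 17.78
eef_pos: [0.4561, -0.0634, 0.2793]
tcp_rot: [[0.073, 0.997, -0.002], [0.997, -0.073, 0.0], [0.0, -0.002, -1.0]]
force: [0.2, 0.1, -0.1]
width: -0.0
```

```bash
python3 - <<'E'
from h import *
np.set_printoptions(precision=4,suppress=True)
shot("wrist","w7");shot("side","s5")
crop("s5","s5c",230,150,430,350,3)
rel([.466,.094,.1],86)
E
```

```text
t 17.88 at [ 0.4563 -0.0635  0.2799] yaw 85.84 F [-0.8 -0.6  0. ] w -0.0001 -> travel [ 0.1577 -0.0016  0.1799] ang [-0.05 -0.01 -0.16]
```

View pics/w7.png

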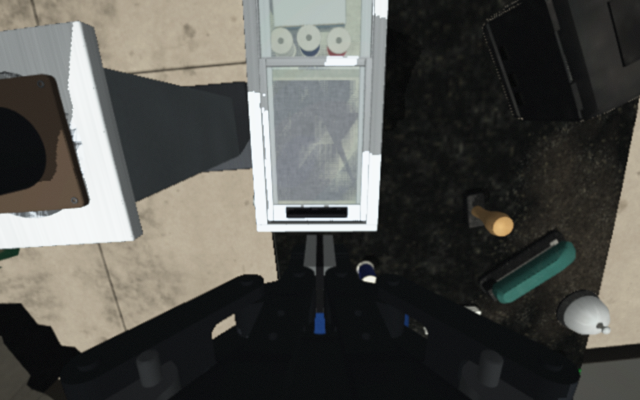

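View pics/s5c.png

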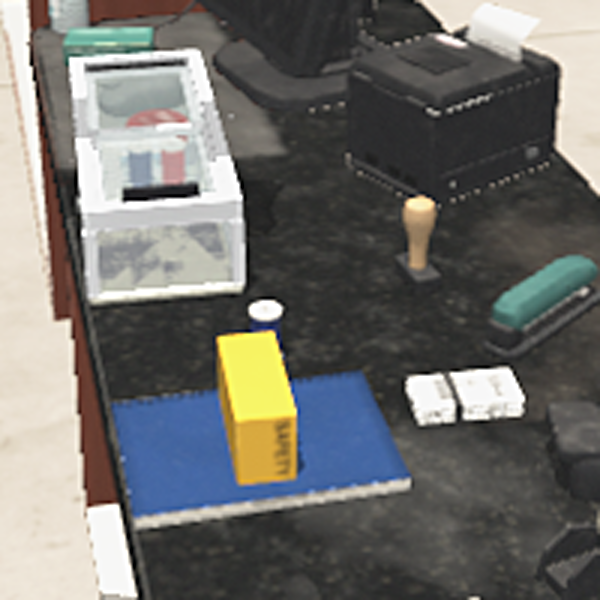

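The door edge meets the end frame (wrist image, pull at rows 206–217 and frame at ~222). The carton, spool, stamp and tags have not moved since it was set down. Handing in.

```bash
python3 -c "
from h import *
print(r.finish_job())"
```

```text
the job is handed in; nothing more can be done
None
```

The carton is on the order book and the showcase door is shut. I handed the job in at about 18 s, and the hand-in gave no verdict.

- **Door open:** I pushed the pull with shut fingers until it met the open stop, which pushed back with about 22 N.
- **Carton freed:** I gripped it across its width and turned it about 57° where it lay, until it was in line with the case. I then lifted it straight out.
- **Carton placed:** In the wrist image its centre was about 2–3 mm from the book's centre. It was upright on its narrow long side, and I let it go with the weight already on the book.
- **Door shut:** I pushed until it met the end frame at about 21 N. The change in tool position, plus finger and pull thickness, matches the full 168 mm of travel.

**Last checks:**
- The last pictures show the door edge at the frame and the carton still on the book.
- The spool, stamp and tag bundle are where they were, and the arm is clear with no force on it.
- I did not look at the mouse again at the end; the arm never went near it.

**One disagreement:** my first reading of the case's near end from the side camera was 15–20 mm off in y from the wrist camera's. I probably picked the wrong edge of the frame. I used the wrist values, and their case width and angle agreed with the sizes given.

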